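Pack a disassembled sensor and its dial gauge into their case inserts

ROBOT

A 6-joint arm with a two-finger parallel gripper is mounted at the origin on the work surface. World frame = base frame: x ahead of the robot, y to its left, z up, the work surface at z = 0. Lengths are in m, angles in rad, forces in N, time in s.
With the tool pointing down it reaches from about 0.325 to 0.775 m from the base axis. Payload 9.3 kg.
Tool frame: the origin (TCP) lies midway between the tips of the shut fingers; the grasp point (between the pads) lies 19 mm behind it (grip_depth is the distance from the TCP to the grasp point, in m); z points along the fingers, y is the line along which they close (so a half turn about z gives the same grasp; the last joint's range is limited). The gripper opens to 85 mm and grips with 20 to 120 N. Pads are 22 mm wide; open, the fingers measure 114 mm over their backs; the gripper's body (76 mm by 85 mm) begins 54 mm behind the grasp point. The pads swing forward as they close: fully open they stand 13 mm farther back than shut.
Start: joints at [-1.347, 0.259, 0.021, 1.334, 0, 1.418], TCP at [0.202, -0.511, 0.231] pointing down, gripper open.
Joint ranges: [-3.04, 3.04], [-0.91, 1.82], [-1.04, 1.36], [-1.92, 1.95], [-1.52, 1.45], [-3.14, 3.14]. Speed limits (rad/s): [2.22, 2.22, 2.79, 3.14, 3.14, 3.14].

INTERFACE

Orientations are given as a unit quaternion [x, y, z, w].
In Python, from station import * gives the robot as it stands. The module is installed in compiled form; this text tells all that it offers.
- The arm moves only by the tool jog_arm, never from a script. Its argument "plan" is a list of rows, each an object of numbers: "dx", "dy", "dz": the shift along the tool's x, y, z in units of 0.5 m (1.0 is 0.5 m); "roll": the turn about the tool's z in units of pi rad (1.0 is pi rad); "gripper": the opening, from 0 (shut) to 1 (fully open). A call has 1 to 5 rows; each row is the pose to reach, as a shift and turn from the pose commanded when the call began, along the tool's axes at that moment, turning the shorter way round; what a row does not reach only later rows make up. A row lasts 1/10 s, in which the tool goes at most 50 mm and 8.59 degrees, less where a joint would pass 70% of its speed; a pose out of reach is approached as far as the arm can. A call with a number of a shift or a turn outside -1 to 1 is refused whole. A call with a gripper value outside its range is refused whole. The fingers move at their own pace and stop on an object; "force" is the grip in N (left out, the last holds). Time passes only in rows, so rows that repeat a pose let the fingers close. It gives the time, the measured TCP pose, the force, the opening and the grip force at its end, in the units of the state.
- sense(): the state, without advancing time (a new reading comes with each control period).
- read_camera(name): name is "scene" or "top" or "wrist"; returns (picture, depth): 384x512x3 uint8, blue, green, red; 384x512 float32, m along the optical axis (not along the pixel's ray), 0 where there is no reading.
- camera_info(name): a dict with "intrinsics" (3x3 intrinsics, pixels), "k1" (the pictures are not rectified: a ray, as slopes to the right and down, at radius r is drawn at 1 + k1 r^2 times it, then the intrinsics apply), "rvec" (rotation vector, rad) and "tvec" (3), from world to camera coordinates, as OpenCV has them; the wrist camera has in their place "hand_eye" (4x4, takes a point from camera to tool coordinates, whose origin is the TCP and whose axes are the flange's). Camera axes: x right, y down, z forward; pixel columns grow to the right and rows downward; lengths in m; the calibration is good to about 2 mm. A picture is of the moment at which its call begins: read the wrist's pose just before it. camera_info takes no time and is no camera call.
- sign_off(): hands the job in; it is judged then, once.
The state is a dict: "t": time; "joints": joint angles; "joint_vel": joint speeds; "joint_torque": joint torques, N m; "eef_pos": TCP position; "tool_rot": TCP orientation; "wrist_force": force on the tool from outside, world axes, zero at the start; "wrist_torque": the same for the moment, N m; "grip_width": finger opening in m; "gripper_force": force on a finger pad.
Only numpy, scipy, OpenCV 4.12 (cv2) and the standard library are available. Lean on these libraries where they do the work, as an engineer would, in place of code of your own. Each camera call takes 0.05 s, during which the arm holds its last target. There are 200 camera calls.

TASK

Pack the sensor kit into its case inserts. First press the green housing, open side up, fully down into the square cutout; then stand the steel core upright inside the housing on its floor, stem up; then lay the square cover flat over the stem onto the housing, its edges lined up with the housing's. Whenever it suits, also press the dial gauge, face up, fully home into the round cutout; leave the glass jar standing where it is.

Things in the scene. Friction and masses are not known exactly. Their poses are not given: they have to be found in the camera images.
- housing: Green square sensor housing, an open-topped cup standing upright: 54 x 54 mm outside, 46 mm high, walls and floor 5 mm (cavity 44 x 44 mm, 41 mm deep), about 160 g. Round dark windows on two sides are only painted on. Origin at the centre of its underside, z up, x and y square to its sides; it fits at any multiple of 90 degrees.
- core: Bare steel sensor core standing upright, about 150 g: round base 38 mm in diameter and 28 mm high (3 mm bevel at its foot), with a stem 18 mm in diameter rising from it to 66 mm above the underside. Grip it by the stem. Origin at the centre of its underside, z up along the stem. Inside the housing its stem stands 25 mm above the housing's rim.
- cover: Square aluminium cover plate lying flat, 54 x 54 x 10 mm, about 70 g, with a through hole 30 mm in diameter in its middle and four small dark screws at the corners (look only). Origin at the centre of its underside, z up, x and y square to its sides. On the housing its underside lies on the rim, 46 mm above the housing's underside.
- gauge: Round dial gauge, a dark steel cylinder 46 mm in diameter and 36 mm high with a white dial face on top, about 140 g, lying face up, its lowest 7 mm tapering to 41 mm. Origin at the centre of its underside, z up through the dial. Turning does not matter.
- insert_square: Fixed rigid black case-insert block, 90 x 90 mm, 24 mm high, with a yellow-floored square cutout in its middle, 61 x 61 mm, 14 mm deep, sides parallel to the block's, edges bevelled 3 mm: 3.5 mm play on each side of the housing. Origin at the centre of the block's underside, z up; the cutout's floor is 10 mm above it. The seated housing stands 32 mm proud of the block.
- insert_round: Fixed rigid black case-insert block, 90 x 90 mm, 24 mm high, with a yellow-floored round cutout in its middle, diameter 51 mm, 14 mm deep. Two sprung balls in its wall brake the gauge as it enters: push it down with 10 to 15 N onto the floor. Origin at the centre of the block's underside, z up; the floor is 10 mm above it. The seated gauge stands 22 mm proud.
- jar: Small closed amber glass jar with a steel cap, 52 mm in diameter, 60 mm high, standing among the parts; not part of the kit. Origin at the centre of its underside.
Things that resemble listed ones, but are neither listed nor needed, are in the scene too. Leave any blue or purple look-alike of the gauge alone. Several things have the shape of the cover; the one meant has the colours described above.

How it is judged:
On the way, in this order (a step that is already met when the one before it is completed fails the run):
1. the housing is fully down in the square cutout (z of housing in the frame of insert_square between 0.007 and 0.0135 m and horizontal distance between housing and insert_square below 0.006 m and angle between housing's own z axis and vertical below 0.1 rad), for 0.2 s.
2. the core stands on the housing's floor, the housing still in its cutout (all of step 1 and z of core in the frame of housing between 0.002 and 0.0085 m and horizontal distance between core and housing below 0.008 m and angle between core's own z axis and vertical below 0.1 rad), for 0.2 s.
3. the cover lies flat on the housing over the stem (all of step 2 and z of cover in the frame of housing between 0.043 and 0.0495 m and horizontal distance between cover and housing below 0.009 m and angle between cover's own z axis and vertical below 0.1 rad and (angle between the x axis of cover and the x axis of housing, either way round below 0.26 rad or angle between the x axis of cover and the y axis of housing, either way round below 0.26 rad)), for 0.2 s.
At the end, for the whole second after the job is handed in: Upright and at rest, released: housing in the square cutout and gauge in the round one, within 3.5 mm of the floor and 6 mm of centre; core on the housing's floor (3.5 mm, 8 mm); cover flat on the rim over the stem (3.5 mm, 9 mm, sides parallel within 15 degrees) (all of step 3 and z of gauge in the frame of insert_round between 0.007 and 0.0135 m and horizontal distance between gauge and insert_round below 0.006 m and angle between gauge's own z axis and vertical below 0.1 rad and linear speed of each of housing, core, cover, gauge below 0.02 m/s); the robot touches nothing.
It fails at once if the glass jar is shifted by more than 30 mm or tipped (distance of jar from where it was at the start of the episode above 0.03 m or angle between jar's own z axis and vertical above 0.5 rad).
It also fails if it takes over 125 s, if anything falls off the work surface, if the arm or the gripper's body presses on something with over 40 N, if the wrist force passes 120 N, or if a joint passes its speed limit or range.

## Working session

There is one attempt and no reset: what is moved stays moved. The work goes in short steps, Python scripts to look and compute and a tool call to move; the robot and the scene stay as the last step left them, time stands still between calls to the robot, and variables do not carry over. Pictures are saved under pics/ and viewed, at most 14 in all, crops included, and the job is handed in when it is done.

Besides the shell and the picture viewer there is one more tool, called after ">>>" as name(argument=value, ...) on one line, values as JSON. jog_arm: Moves the arm, as the interface text tells. Its arguments: {"type":"object","properties":{"plan":{"type":"array"},"force":{"type":"number"}},"required":["plan"]}

```bash
mkdir -p pics; cat > h.py <<'E'
from station import *
import numpy as np, cv2
from scipy.spatial.transform import Rotation as R
def cam(name):
    s=sense(); im,d=read_camera(name); np.savez(f'{name}.npz',im=im,d=d,p=s['eef_pos'],q=s['tool_rot']); return im,d
def load(name):
    z=np.load(f'{name}.npz'); return z['im'],z['d'],z['p'],z['q']
def frame(name,p=None,q=None):
    c=camera_info(name)
    if name=='wrist':
        T=np.eye(4);T[:3,:3]=R.from_quat(q).as_matrix();T[:3,3]=p
        T=T@np.array(c['hand_eye']); return c,T[:3,:3],T[:3,3]
    M=cv2.Rodrigues(np.array(c['rvec'],float))[0]; return c,M.T,-M.T@np.array(c['tvec'],float).ravel()
def rays(name,uv,p=None,q=None):
    c,Rw,o=frame(name,p,q)
    n=cv2.undistortPoints(np.array(uv,float).reshape(-1,1,2),np.array(c['intrinsics'],float),np.array([c['k1'],0,0,0.])).reshape(-1,2)
    return o,np.c_[n,np.ones(len(n))]@Rw.T
def on_plane(name,uv,z,p=None,q=None):
    o,d=rays(name,uv,p,q); return o+d*((z-o[2])/d[:,2])[:,None]
def cloud(name,d,p=None,q=None):
    v,u=np.mgrid[:384,:512]; o,r=rays(name,np.c_[u.ravel(),v.ravel()],p,q)
    return (o+r*d.reshape(-1,1)).reshape(384,512,3)
E
python3 - <<'E'
from h import *
s=sense();print({k:np.round(v,3) for k,v in s.items()})
for n in('top','scene'):
    im,d=cam(n);c,Rw,o=frame(n);print(n,o,Rw[:,2],c['k1'],c['intrinsics'])
    cv2.imwrite(f'pics/{n}0.png',cv2.resize(im,(800,600),interpolation=cv2.INTER_CUBIC))
print(camera_info('wrist'))
E
```

```text
{'t': np.float64(0.0), 'joints': array([-1.347,  0.259,  0.021,  1.334, -0.   ,  1.418]), 'joint_vel': array([ 0.001,  0.   ,  0.001, -0.001, -0.   , -0.   ]), 'joint_torque': array([ 1.0000e-03, -5.5564e+01,  3.4453e+01,  1.4000e-02, -0.0000e+00,
       -0.0000e+00]), 'eef_pos': array([ 0.202, -0.511,  0.231]), 'tool_rot': array([ 0.982,  0.187, -0.   , -0.001]), 'wrist_force': array([ 0.127, -0.885, -0.594]), 'wrist_torque': array([-0.02 ,  0.005,  0.035]), 'gripper_force': np.float64(0.0), 'grip_width': np.float64(0.085)}
top [ 0.50803451 -0.00614858  0.78015611] [ 0.08038872  0.00161708 -0.99676228] -0.019941528637816112 [[370.74034617   0.         256.5417815 ]
 [  0.         370.74034617 191.91221524]
 [  0.           0.           1.        ]]
scene [1.2560706  0.43650562 0.73700475] [-0.62755637 -0.40533487 -0.66473803] -0.0016481902261640934 [[468.96871736   0.         257.81441325]
 [  0.         468.96871736 186.82011447]
 [  0.           0.           1.        ]]
{'intrinsics': array([[280.6919249 ,   0.        , 260.03735117],
       [  0.        , 280.6919249 , 199.76234535],
       [  0.        ,   0.        ,   1.        ]]), 'k1': -0.0331049799589911, 'hand_eye': array([[-6.39428256e-04, -9.60032121e-01, -2.79889118e-01,
         7.06260535e-02],
       [ 9.99999380e-01, -3.58800823e-04, -1.05387286e-03,
        -7.63779363e-04],
       [ 9.11327348e-04, -2.79889619e-01,  9.60031755e-01,
        -1.42918886e-01],
       [ 0.00000000e+00,  0.00000000e+00,  0.00000000e+00,
         1.00000000e+00]])}
```

View pics/top0.png

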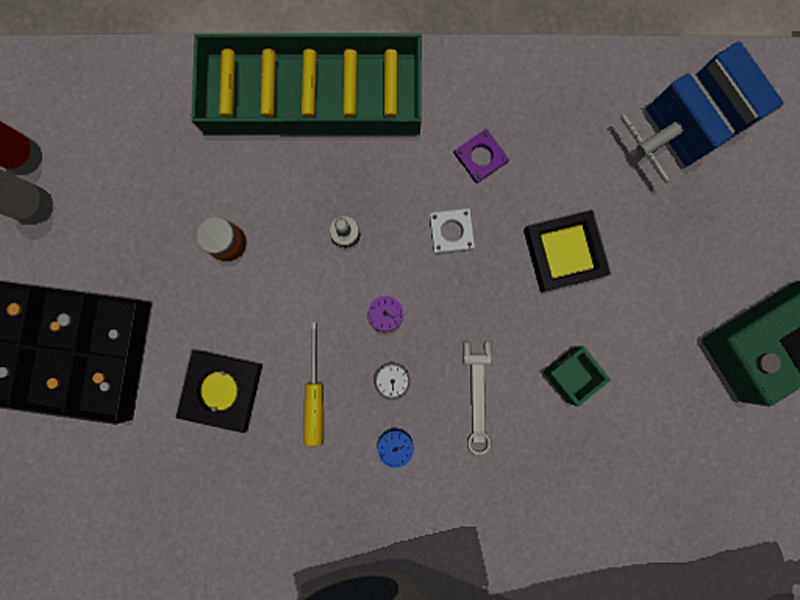

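View pics/scene0.png

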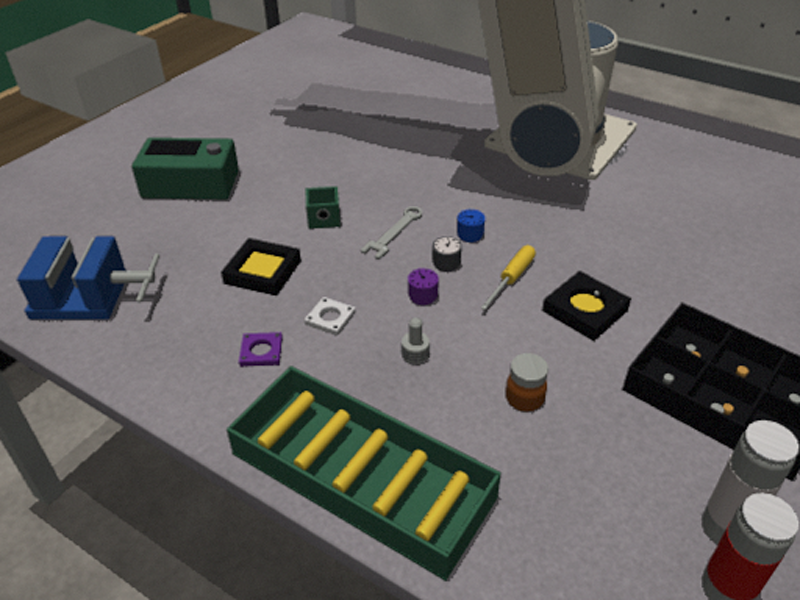

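The top view, in 800×600 pixels, shows:
- **Parts:** housing at (577,376), core (344,231), silver cover (452,231), white-faced gauge (392,380) and jar (221,238).
- **Inserts:** square at (567,251), round at (219,390).
- **Look-alikes:** for the gauge, purple (385,314) and blue (395,448). For the cover, purple (481,155). For the housing's green, the tray (307,85) and the box (760,350).

I choose the silver cover, the white-faced gauge and the green cup.

```bash
python3 - <<'E'
from h import *
im,d,_,_=load('top'); P=cloud('top',d); k=1.5625
objs=dict(housing=(577,376,30,.046),core=(344,231,24,.066),cover=(452,231,30,.010),gauge=(392,380,26,.036),sq=(567,251,50,.024),rnd=(219,390,50,.024),jar=(221,238,32,.060))
for n,(u,v,r,h) in objs.items():
    u,v,r=int(u/k),int(v/k),int(r/k)+3
    W=np.zeros(d.shape,bool);W[v-r:v+r,u-r:u+r]=1
    m=W&(abs(P[...,2]-h)<.006)&(d>0)
    cnt,lab,st,ce=cv2.connectedComponentsWithStats(m.astype(np.uint8)); 
    i=1+np.argmax(st[1:,4]); m=lab==i
    vv,uu=np.nonzero(m); X=on_plane('top',np.c_[uu,vv],h)
    (c,s,a)=cv2.minAreaRect(X[:,:2].astype(np.float32)*1000)
    cc,rr=cv2.minEnclosingCircle(X[:,:2].astype(np.float32)*1000)
    print(n,m.sum(),'z',np.round(np.percentile(P[m][:,2],[5,50,95]),4),'rect',np.round(c,1),np.round(s,1),round(a,1),'circ',np.round(cc,1),round(2*rr,1),'mean',np.round(X.mean(0)*1000,1))
crop=lambda u,v:cv2.resize(im[int(v/k)-28:int(v/k)+28,int(u/k)-28:int(u/k)+28],(260,260),interpolation=cv2.INTER_CUBIC)
cv2.imwrite('pics/crop.png',np.vstack([np.hstack([crop(*objs[n][:2]) for n in r]) for r in (('housing','core','cover'),('gauge','sq','rnd'))]))
E
```

```text
housing 332 z [0.0415 0.0467 0.049 ] rect [ 472.6 -231.1] [55.7 55.7] 38.7 circ [ 472.9 -230.9] 75.5 mean [ 472.6 -231.6   46. ]
core 69 z [0.0635 0.0662 0.0688] rect [661.3  70.7] [15.9 15.7] 0.7 circ [661.3  70.7] 17.8 mean [661.3  70.7  66. ]
cover 534 z [0.0077 0.0111 0.0133] rect [665.4 -72.1] [55.3 57.5] 6.7 circ [665.4 -72.9] 75.9 mean [665.6 -72.7  10. ]
gauge 414 z [0.0354 0.0378 0.04  ] rect [465.9   6.7] [43.6 43.5] 45.4 circ [465.9   6.5] 45.8 mean [465.8   6.5  36. ]
sq 1074 z [0.0213 0.0247 0.027 ] rect [ 637.7 -225.5] [89.9 92.5] 14.2 circ [ 637.3 -225.4] 126.0 mean [ 637.1 -225.6   24. ]
rnd 1572 z [0.0224 0.0252 0.0274] rect [450.7 233.6] [92.4 91. ] 78.1 circ [450.6 233.5] 125.5 mean [450.4 233.2  24. ]
jar 425 z [0.0576 0.0612 0.0632] rect [647.4 230.5] [46.8 43.2] 63.8 circ [647.4 231. ] 48.0 mean [647.4 230.7  60. ]
```

View pics/crop.png

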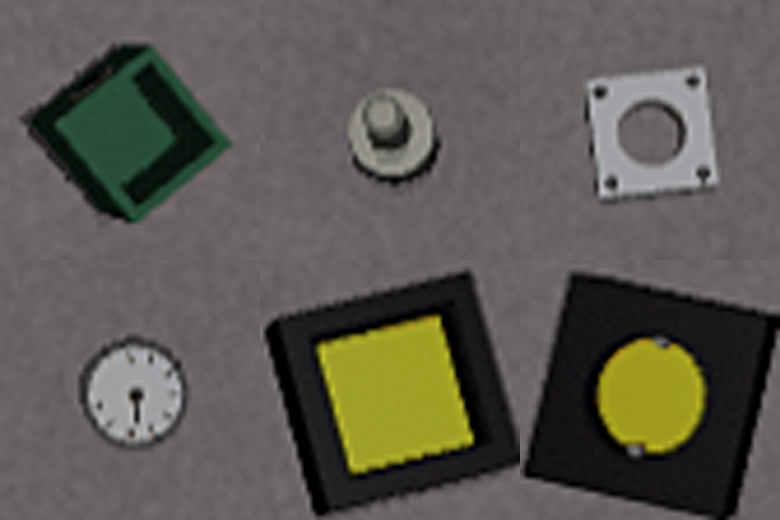

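The crops confirm the green cup, silver cover with dark screws, white dial, and square and round yellow floors. The measured sizes and heights match the text. Next I'll work out the move to above the housing.

```bash
cat >> h.py <<'E'
def go(x,y,z,yaw):
    "shift and roll, in tool axes and units, from the measured pose"
    s=sense(); M=R.from_quat(s['tool_rot']).as_matrix()
    dl=M.T@(np.array([x,y,z])-s['eef_pos']); cur=np.degrees(np.arctan2(M[1,0],M[0,0]))
    r=-((yaw-cur+90)%180-90)
    j6=np.degrees(s['joints'][5])
    print('t',round(s['t'],2),'pos',np.round(s['eef_pos'],4),'yaw',round(cur,1),'tilt',round(np.degrees(np.arccos(-M[2,2])),2),'j6',round(j6),'grip',np.round([s['grip_width'],s['gripper_force']],3),'F',np.round(s['wrist_force'],1))
    print('dx %.4f dy %.4f dz %.4f roll %.4f'%(*(dl/.5),r/180))
E
python3 -c "
from h import *
go(.4726,-.2315,.14,38.7)"
```

```text
t 0.1 pos [ 0.2023 -0.5112  0.2307] yaw 21.6 tilt 0.07 j6 81 grip [0.085 0.   ] F [-0.   0.  -0.3]
dx 0.7084 dy -0.3210 dz 0.1820 roll -0.0951
```

>>> jog_arm(plan=[{"dx":0.708,"dy":-0.321,"dz":0.182,"roll":-0.095},{"dx":0.708,"dy":-0.321,"dz":0.182,"roll":-0.095},{"dx":0.708,"dy":-0.321,"dz":0.182,"roll":-0.095},{"dx":0.708,"dy":-0.321,"dz":0.182,"roll":-0.095},{"dx":0.708,"dy":-0.321,"dz":0.182,"roll":-0.095}])

```text
invalid input
```

```bash
python3 -c "
from h import *
go(.4726,-.2315,.14,38.7)"
```

```text
t 0.1 pos [ 0.2023 -0.5112  0.2307] yaw 21.6 tilt 0.07 j6 81 grip [0.085 0.   ] F [-0.   0.  -0.3]
dx 0.7084 dy -0.3210 dz 0.1820 roll -0.0951
```

>>> jog_arm(plan=[{"dx":0.708,"dy":-0.321,"dz":0.182,"roll":-0.095,"gripper":1},{"dx":0.708,"dy":-0.321,"dz":0.182,"roll":-0.095,"gripper":1},{"dx":0.708,"dy":-0.321,"dz":0.182,"roll":-0.095,"gripper":1},{"dx":0.708,"dy":-0.321,"dz":0.182,"roll":-0.095,"gripper":1},{"dx":0.708,"dy":-0.321,"dz":0.182,"roll":-0.095,"gripper":1}])

```text
t: 0.6
eef_pos: [0.3724, -0.3347, 0.1737]
tool_rot: [0.944, 0.331, -0.0, -0.0]
wrist_force: [0.5, -0.5, -0.3]
grip_width: 0.0852
gripper_force: 0.0
```

```bash
python3 -c "
from h import *
go(.4726,-.2315,.14,38.7)"
```

```text
t 0.6 pos [ 0.3724 -0.3347  0.1737] yaw 38.7 tilt 0.01 j6 90 grip [0.085 0.   ] F [ 0.5 -0.5 -0.3]
dx 0.2855 dy -0.0360 dz 0.0674 roll -0.0002
```

>>> jog_arm(plan=[{"dx":0.285,"dy":-0.036,"dz":0.067,"roll":0,"gripper":1},{"dx":0.285,"dy":-0.036,"dz":0.067,"roll":0,"gripper":1},{"dx":0.285,"dy":-0.036,"dz":0.067,"roll":0,"gripper":1},{"dx":0.285,"dy":-0.036,"dz":0.067,"roll":0,"gripper":1},{"dx":0.285,"dy":-0.036,"dz":0.067,"roll":0,"gripper":1}])

```text
t: 1.1
eef_pos: [0.4718, -0.2322, 0.1402]
tool_rot: [0.943, 0.333, -0.0, -0.0]
wrist_force: [0.4, -1.3, -0.5]
grip_width: 0.0853
gripper_force: 0.0
```

```bash
python3 - <<'E'
from h import *
im,d=cam('wrist'); _,_,p,q=load('wrist'); P=cloud('wrist',d,p,q)
m=(d>0)&(abs(P[...,2]-.046)<.005)&(np.hypot(P[...,0]-.4726,P[...,1]+.2315)<.05)
X=on_plane('wrist',np.argwhere(m)[:,::-1],.046,p,q)
print(np.percentile(P[m][:,2],[5,50,95]),cv2.minAreaRect(X[:,:2].astype(np.float32)*1000))
cv2.imwrite('pics/w1.png',im)
go(.4726,-.2315,.013,38.7)
E
```

```text
[0.04223329 0.04612577 0.047273  ] ((471.56365966796875, -230.69125366210938), (55.118812561035156, 54.07897186279297), 38.452030181884766)
t 1.15 pos [ 0.4714 -0.2331  0.1406] yaw 38.7 tilt 0.04 j6 106 grip [0.085 0.   ] F [-0.  -0.3 -0.1]
dx 0.0041 dy -0.0008 dz 0.2552 roll 0.0002
```

View pics/w1.png

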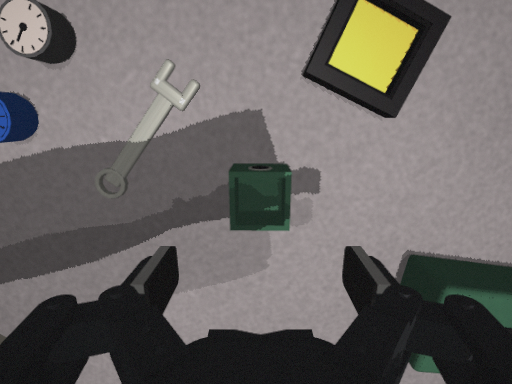

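The wrist view shows the housing upright and square to the fingers at (260,198), with clear space for both. It agrees with the top view to about 1 mm.

>>> jog_arm(plan=[{"dx":0.003,"dy":-0.002,"dz":0.09,"roll":0,"gripper":1},{"dx":0.003,"dy":-0.002,"dz":0.18,"roll":0,"gripper":1},{"dx":0.003,"dy":-0.002,"dz":0.255,"roll":0,"gripper":1},{"dx":0.003,"dy":-0.002,"dz":0.255,"roll":0,"gripper":1},{"dx":0.003,"dy":-0.002,"dz":0.255,"roll":0,"gripper":0.3}], force=50)

```text
t: 1.65
eef_pos: [0.4716, -0.2327, 0.0141]
tool_rot: [0.944, 0.33, -0.0, -0.0]
wrist_force: [0.2, -0.2, -0.2]
grip_width: 0.0732
gripper_force: 0.0
```

>>> jog_arm(plan=[{"dx":0,"dy":0,"dz":0,"roll":0,"gripper":0.3},{"dx":0,"dy":0,"dz":0,"roll":0,"gripper":0.3},{"dx":0,"dy":0,"dz":0,"roll":0,"gripper":0.3},{"dx":0,"dy":0,"dz":0,"roll":0,"gripper":0.3},{"dx":0,"dy":0,"dz":0,"roll":0,"gripper":0.3}], force=50)

```text
t: 2.15
eef_pos: [0.473, -0.2328, 0.0157]
tool_rot: [0.944, 0.331, 0.001, 0.002]
wrist_force: [-1.8, -2.0, 7.3]
grip_width: 0.0534
gripper_force: 53.6
```

```bash
python3 -c "
from h import *
go(.637,-.2255,.12,14.2)"
```

```text
t 2.15 pos [ 0.473  -0.2328  0.0157] yaw 38.7 tilt 0.24 j6 106 grip [5.3000e-02 5.3602e+01] F [-1.8 -2.   7.3]
dx 0.2653 dy 0.1944 dz -0.2077 roll 0.1359
```

>>> jog_arm(plan=[{"dx":0,"dy":0,"dz":-0.06,"roll":0,"gripper":0.3},{"dx":0,"dy":0,"dz":-0.14,"roll":0,"gripper":0.3},{"dx":0.08,"dy":0.06,"dz":-0.2,"roll":0.04,"gripper":0.3},{"dx":0.15,"dy":0.11,"dz":-0.2,"roll":0.08,"gripper":0.3},{"dx":0.22,"dy":0.16,"dz":-0.2,"roll":0.12,"gripper":0.3}])

```text
t: 2.65
eef_pos: [0.6108, -0.2257, 0.1172]
tool_rot: [0.989, 0.146, 0.003, 0.002]
wrist_force: [0.3, -0.7, -1.9]
grip_width: 0.0534
gripper_force: 53.8
```

```bash
python3 -c "
from h import *
go(.637,-.2255,.11,14.2)"
```

```text
t 2.65 pos [ 0.6108 -0.2257  0.1172] yaw 16.8 tilt 0.36 j6 136 grip [5.3000e-02 5.3816e+01] F [ 0.3 -0.7 -1.9]
dx 0.0503 dy 0.0147 dz 0.0148 roll 0.0143
```

>>> jog_arm(plan=[{"dx":0.05,"dy":0.015,"dz":0.015,"roll":0.014,"gripper":0.3},{"dx":0.05,"dy":0.015,"dz":0.015,"roll":0.014,"gripper":0.3},{"dx":0.05,"dy":0.015,"dz":0.015,"roll":0.014,"gripper":0.3}])

```text
t: 2.95
eef_pos: [0.634, -0.2248, 0.1062]
tool_rot: [0.992, 0.127, -0.0, 0.0]
wrist_force: [-0.0, 1.1, -2.1]
grip_width: 0.0533
gripper_force: 53.7
```

```bash
python3 - <<'E'
from h import *
im,d=cam('wrist'); _,_,p,q=load('wrist'); P=cloud('wrist',d,p,q)
def fit(h,w):
    m=(d>0)&(abs(P[...,2]-h)<.005)&(np.hypot(P[...,0]-.637,P[...,1]+.2255)<.09)&w
    X=on_plane('wrist',np.argwhere(m)[:,::-1],h,p,q); print(h,m.sum(),np.round(np.percentile(P[m][:,2],[5,50,95]),4),cv2.minAreaRect(X[:,:2].astype(np.float32)*1000))
i=im.astype(int)
fit(.024,i.max(2)<70)
fit(.01,(i[...,2]>110)&(i[...,0]<90))
cv2.imwrite('pics/w2.png',im)
go(.637,-.2255,.0257,14.2)
E
```

```text
0.024 3164 [0.0218 0.0241 0.0252] ((655.1359252929688, -220.28736877441406), (51.03065872192383, 89.31988525390625), 14.336445808410645)
0.01 1784 [0.0098 0.0109 0.012 ] ((650.9357299804688, -221.67095947265625), (25.849504470825195, 60.25229263305664), 14.612594604492188)
t 3.0 pos [ 0.6336 -0.225   0.1065] yaw 14.6 tilt 0.02 j6 139 grip [5.3000e-02 5.3734e+01] F [ 0.3  0.4 -0.9]
dx 0.0064 dy 0.0027 dz 0.1617 roll 0.0023
```

View pics/w2.png

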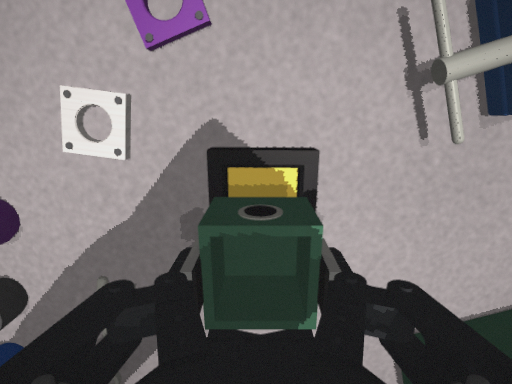

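The wrist view shows the housing held level at (260,265). The insert's yellow floor is at (263,182) and its block is parallel to the tool. Measured lateral agreement is about 1 mm, so I'll lower it.

>>> jog_arm(plan=[{"dx":0.0055,"dy":0.002,"dz":0.07,"roll":0.002,"gripper":0.3},{"dx":0.0055,"dy":0.002,"dz":0.115,"roll":0.002,"gripper":0.3},{"dx":0.0055,"dy":0.002,"dz":0.135,"roll":0.002,"gripper":0.3},{"dx":0.0055,"dy":0.002,"dz":0.15,"roll":0.002,"gripper":0.3},{"dx":0.0055,"dy":0.002,"dz":0.162,"roll":0.002,"gripper":0.3}])

```text
t: 3.5
eef_pos: [0.637, -0.2258, 0.0257]
tool_rot: [0.992, 0.124, 0.001, 0.0]
wrist_force: [-2.3, 2.8, 23.0]
grip_width: 0.0529
gripper_force: 57.4
```

>>> jog_arm(plan=[{"dx":0,"dy":0,"dz":0.002,"roll":0,"gripper":0.3},{"dx":0,"dy":0,"dz":0.002,"roll":0,"gripper":0.3}])

```text
t: 3.7
eef_pos: [0.6371, -0.2257, 0.0257]
tool_rot: [0.992, 0.124, 0.001, 0.001]
wrist_force: [-3.0, 1.2, 3.9]
grip_width: 0.0531
gripper_force: 54.5
```

>>> jog_arm(plan=[{"dx":0,"dy":0,"dz":-0.002,"roll":0,"gripper":0.9},{"dx":0,"dy":0,"dz":-0.002,"roll":0,"gripper":0.9},{"dx":0,"dy":0,"dz":-0.002,"roll":0,"gripper":0.9},{"dx":0,"dy":0,"dz":-0.08,"roll":0,"gripper":0.9},{"dx":0,"dy":0,"dz":-0.18,"roll":0,"gripper":0.9}])

```text
t: 4.2
eef_pos: [0.6357, -0.2247, 0.1123]
tool_rot: [0.992, 0.124, -0.002, -0.001]
wrist_force: [1.9, -0.1, 1.6]
grip_width: 0.0769
gripper_force: 0.0
```

```bash
python3 - <<'E'
from h import *
go(.661,.0705,.14,14.2)
im,d=cam('wrist'); _,_,p,q=load('wrist'); P=cloud('wrist',d,p,q)
def fit(h,c,r):
    m=(d>0)&(abs(P[...,2]-h)<.004)&(np.hypot(P[...,0]-c[0],P[...,1]-c[1])<r)
    X=on_plane('wrist',np.argwhere(m)[:,::-1],h,p,q); print(h,m.sum(),np.round(np.percentile(P[m][:,2],[5,50,95]),4),cv2.minAreaRect(X[:,:2].astype(np.float32)*1000))
fit(.056,(.637,-.2255),.05); fit(.010,(.6655,-.0725),.045); fit(.024,(.637,-.2255),.075)
cv2.imwrite('pics/w3.png',im)
E
```

```text
t 4.2 pos [ 0.6357 -0.2247  0.1123] yaw 14.2 tilt 0.3 j6 139 grip [0.077 0.   ] F [ 1.9 -0.1  1.6]
dx 0.1938 dy -0.5601 dz -0.0542 roll 0.0000
0.056 1942 [0.0535 0.0562 0.0573] ((637.0161743164062, -225.10667419433594), (54.82455062866211, 54.12771987915039), 14.223567962646484)
0.01 3286 [0.0087 0.0104 0.0117] ((663.8716430664062, -73.13381958007812), (54.464515686035156, 57.35927963256836), 6.295146942138672)
0.024 5054 [0.0223 0.0242 0.0254] ((635.9422607421875, -225.18304443359375), (90.04930877685547, 89.37613677978516), 14.24251937866211)
```

View pics/w3.png

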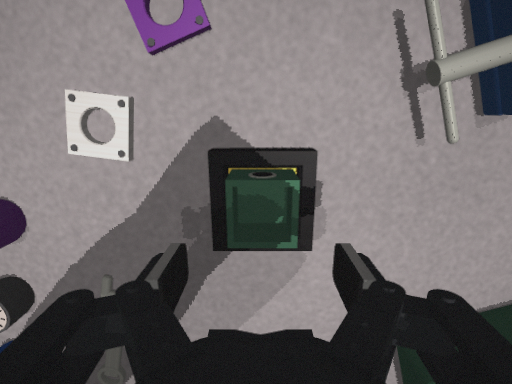

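The housing is seated at (262,210), with its rim measured at z = 0.056 and its centre about 1 mm from the insert's. Next is the core.

>>> jog_arm(plan=[{"dx":0.194,"dy":-0.56,"dz":-0.054,"roll":0,"gripper":0.9},{"dx":0.194,"dy":-0.56,"dz":-0.054,"roll":0,"gripper":0.9},{"dx":0.194,"dy":-0.56,"dz":-0.054,"roll":0,"gripper":0.9},{"dx":0.194,"dy":-0.56,"dz":-0.054,"roll":0,"gripper":0.9},{"dx":0.194,"dy":-0.56,"dz":-0.054,"roll":0,"gripper":0.9}])

```text
t: 4.75
eef_pos: [0.6583, 0.0246, 0.1368]
tool_rot: [0.992, 0.124, 0.0, 0.0]
wrist_force: [1.1, -0.2, 0.5]
grip_width: 0.0771
gripper_force: 0.0
```

```bash
python3 - <<'E'
from h import *
go(.661,.0705,.13,14.2)
im,d=cam('wrist'); _,_,p,q=load('wrist'); P=cloud('wrist',d,p,q)
def fit(h,c,r):
    m=(d>0)&(abs(P[...,2]-h)<.004)&(np.hypot(P[...,0]-c[0],P[...,1]-c[1])<r)
    X=on_plane('wrist',np.argwhere(m)[:,::-1],h,p,q); print(h,m.sum(),np.round(np.percentile(P[m][:,2],[5,50,95]),4),cv2.minEnclosingCircle(X[:,:2].astype(np.float32)*1000),X.mean(0))
fit(.066,(.661,.0705),.03)
E
```

```text
t 4.75 pos [0.6583 0.0246 0.1368] yaw 14.2 tilt 0.05 j6 161 grip [0.077 0.   ] F [ 1.1 -0.2  0.5]
dx 0.0278 dy -0.0876 dz 0.0137 roll -0.0000
0.066 381 [0.0633 0.0656 0.0671] ((661.0152587890625, 70.56735229492188), 8.902827262878418) [0.66114277 0.07060976 0.066     ]
```

>>> jog_arm(plan=[{"dx":0.028,"dy":-0.088,"dz":0,"roll":0,"gripper":0.7},{"dx":0.028,"dy":-0.088,"dz":0,"roll":0,"gripper":0.7},{"dx":0.028,"dy":-0.088,"dz":0,"roll":0,"gripper":0.7}])

```text
t: 5.1
eef_pos: [0.661, 0.0699, 0.1363]
tool_rot: [0.992, 0.125, 0.0, 0.0]
wrist_force: [-0.5, -0.4, 0.1]
grip_width: 0.0597
gripper_force: 0.0
```

```bash
python3 -c "
from h import *
go(.661,.0706,.043,14.2)"
```

```text
t 5.1 pos [0.661  0.0699 0.1363] yaw 14.3 tilt 0.01 j6 164 grip [0.06 0.  ] F [-0.5 -0.4  0.1]
dx 0.0004 dy -0.0014 dz 0.1867 roll 0.0008
```

>>> jog_arm(plan=[{"dx":0,"dy":-0.001,"dz":0.08,"roll":0,"gripper":0.7},{"dx":0,"dy":-0.001,"dz":0.16,"roll":0,"gripper":0.7},{"dx":0,"dy":-0.001,"dz":0.187,"roll":0,"gripper":0.7},{"dx":0,"dy":-0.001,"dz":0.187,"roll":0,"gripper":0.7},{"dx":0,"dy":-0.001,"dz":0.187,"roll":0,"gripper":0}], force=60)

```text
t: 5.6
eef_pos: [0.6617, 0.0686, 0.0444]
tool_rot: [0.992, 0.123, 0.001, 0.0]
wrist_force: [0.2, -0.1, -0.4]
grip_width: 0.0463
gripper_force: 0.0
```

>>> jog_arm(plan=[{"dx":0,"dy":0,"dz":0,"roll":0,"gripper":0},{"dx":0,"dy":0,"dz":0,"roll":0,"gripper":0},{"dx":0,"dy":0,"dz":0,"roll":0,"gripper":0},{"dx":0,"dy":0,"dz":0,"roll":0,"gripper":0},{"dx":0,"dy":0,"dz":0,"roll":0,"gripper":0}])

```text
t: 6.1
eef_pos: [0.6618, 0.0695, 0.0449]
tool_rot: [0.992, 0.124, 0.002, 0.0]
wrist_force: [-0.9, 0.4, 6.3]
grip_width: 0.0158
gripper_force: 58.6
```

>>> jog_arm(plan=[{"dx":0,"dy":0,"dz":0,"roll":0,"gripper":0},{"dx":0,"dy":0,"dz":0,"roll":0,"gripper":0}])

```text
t: 6.3
eef_pos: [0.6618, 0.0695, 0.0449]
tool_rot: [0.992, 0.124, 0.002, 0.0]
wrist_force: [-0.1, 0.5, 7.0]
grip_width: 0.0159
gripper_force: 58.6
```

```bash
python3 -c "
from h import *
go(.637,-.2253,.15,14.2)"
```

```text
t 6.3 pos [0.6618 0.0695 0.0449] yaw 14.2 tilt 0.18 j6 165 grip [1.6000e-02 5.8563e+01] F [-0.1  0.5  7. ]
dx -0.1923 dy 0.5595 dz -0.2105 roll 0.0001
```

>>> jog_arm(plan=[{"dx":0,"dy":0,"dz":-0.05,"roll":0,"gripper":0},{"dx":0,"dy":0,"dz":-0.13,"roll":0,"gripper":0},{"dx":0,"dy":0,"dz":-0.21,"roll":0,"gripper":0},{"dx":-0.02,"dy":0.06,"dz":-0.21,"roll":0,"gripper":0},{"dx":-0.05,"dy":0.15,"dz":-0.21,"roll":0,"gripper":0}])

```text
t: 6.8
eef_pos: [0.6557, -0.0082, 0.1503]
tool_rot: [0.992, 0.126, 0.002, 0.0]
wrist_force: [0.1, -0.9, -2.3]
grip_width: 0.016
gripper_force: 59.0
```

```bash
python3 -c "
from h import *
go(.637,-.2253,.15,14.2)
im,d=cam('wrist');cv2.imwrite('pics/w4.png',im)"
```

```text
t 6.8 pos [ 0.6557 -0.0082  0.1503] yaw 14.4 tilt 0.22 j6 158 grip [1.6000e-02 5.8975e+01] F [ 0.1 -0.9 -2.3]
dx -0.1446 dy 0.4111 dz 0.0005 roll 0.0013
```

View pics/w4.png

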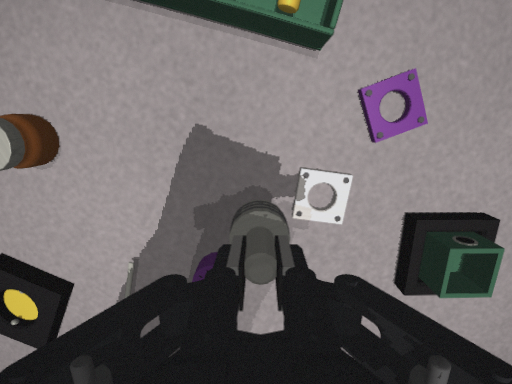

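The core is held upright, stem at (260,255) and base at (260,222). The housing ahead is at (465,262).

>>> jog_arm(plan=[{"dx":-0.035,"dy":0.1,"dz":0,"roll":0.001,"gripper":0},{"dx":-0.07,"dy":0.2,"dz":0,"roll":0.001,"gripper":0},{"dx":-0.1,"dy":0.29,"dz":0,"roll":0.001,"gripper":0},{"dx":-0.13,"dy":0.37,"dz":0,"roll":0.001,"gripper":0},{"dx":-0.145,"dy":0.411,"dz":0,"roll":0.001,"gripper":0}])

```text
t: 7.35
eef_pos: [0.6344, -0.2305, 0.1481]
tool_rot: [0.993, 0.121, -0.0, 0.0]
wrist_force: [1.0, 0.6, -1.0]
grip_width: 0.0156
gripper_force: 59.2
```

>>> jog_arm(plan=[{"dx":0,"dy":0,"dz":0,"roll":0,"gripper":0},{"dx":0,"dy":0,"dz":0,"roll":0,"gripper":0}])

```text
t: 7.55
eef_pos: [0.635, -0.2268, 0.148]
tool_rot: [0.993, 0.121, -0.0, -0.0]
wrist_force: [-0.3, -0.8, -0.9]
grip_width: 0.0157
gripper_force: 59.2
```

```bash
python3 - <<'E'
from h import *
go(.637,-.2253,.0605,14.2)
im,d=cam('wrist'); _,_,p,q=load('wrist'); P=cloud('wrist',d,p,q)
i=im.astype(int); g=(i[...,1]>1.4*i[...,2])
m=(d>0)&(abs(P[...,2]-.056)<.004)&(np.hypot(P[...,0]-.637,P[...,1]+.2255)<.05)&g
X=on_plane('wrist',np.argwhere(m)[:,::-1],.056,p,q); print(m.sum(),cv2.minAreaRect(X[:,:2].astype(np.float32)*1000))
# core stem-top in tool frame
T=(P-p)@R.from_quat(q).as_matrix()
m=(d>0)&(np.abs(T[...,1])<.03)&(np.abs(T[...,0])<.03)&(P[...,2]>p[2]-.05)&(P[...,2]<p[2]-.012)
print(m.sum(),T[m].min(0),T[m].max(0))
cv2.imwrite('pics/w5.png',im)
E
```

```text
t 7.55 pos [ 0.635  -0.2268  0.148 ] yaw 14.0 tilt 0.02 j6 139 grip [1.6000e-02 5.9169e+01] F [-0.3 -0.8 -0.9]
dx 0.0047 dy -0.0019 dz 0.1750 roll -0.0014
959 ((636.9422607421875, -225.09576416015625), (53.52724075317383, 54.0941047668457), 13.92712688446045)
1631 [-0.00429344 -0.01997326  0.01214206] [0.01810474 0.01765911 0.04219929]
```

View pics/w5.png

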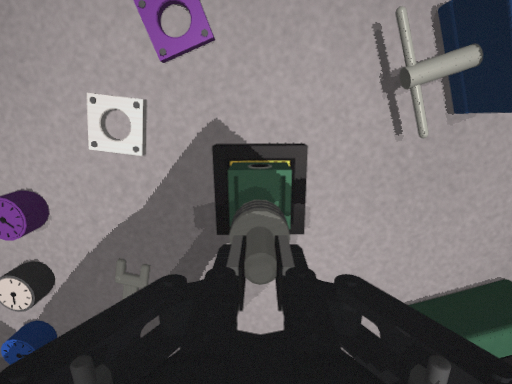

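The core hangs centred over the seated housing at (260,190). Lowering it now.

>>> jog_arm(plan=[{"dx":0.0055,"dy":-0.001,"dz":0.06,"roll":-0.001,"gripper":0},{"dx":0.0055,"dy":-0.001,"dz":0.085,"roll":-0.001,"gripper":0},{"dx":0.0055,"dy":-0.001,"dz":0.1,"roll":-0.001,"gripper":0},{"dx":0.0055,"dy":-0.001,"dz":0.115,"roll":-0.001,"gripper":0},{"dx":0.0055,"dy":-0.001,"dz":0.13,"roll":-0.001,"gripper":0}])

```text
t: 8.1
eef_pos: [0.6381, -0.2252, 0.0832]
tool_rot: [0.992, 0.124, 0.0, 0.0]
wrist_force: [0.0, 0.5, -2.0]
grip_width: 0.0154
gripper_force: 59.2
```

>>> jog_arm(plan=[{"dx":0,"dy":0,"dz":0.015,"roll":0,"gripper":0},{"dx":0,"dy":0,"dz":0.03,"roll":0,"gripper":0},{"dx":0,"dy":0,"dz":0.038,"roll":0,"gripper":0},{"dx":0,"dy":0,"dz":0.042,"roll":0,"gripper":0}])

```text
t: 8.5
eef_pos: [0.6376, -0.2254, 0.0615]
tool_rot: [0.992, 0.124, -0.0, -0.0]
wrist_force: [-0.2, -0.2, -1.1]
grip_width: 0.0161
gripper_force: 59.2
```

>>> jog_arm(plan=[{"dx":0,"dy":0,"dz":0.003,"roll":0,"gripper":0},{"dx":0,"dy":0,"dz":0.004,"roll":0,"gripper":0},{"dx":0,"dy":0,"dz":0.005,"roll":0,"gripper":0}])

```text
t: 8.8
eef_pos: [0.6379, -0.2254, 0.0599]
tool_rot: [0.992, 0.124, 0.0, 0.0]
wrist_force: [-0.8, 1.6, 2.9]
grip_width: 0.0157
gripper_force: 59.7
```

>>> jog_arm(plan=[{"dx":0,"dy":0,"dz":0,"roll":0,"gripper":0.7},{"dx":0,"dy":0,"dz":0,"roll":0,"gripper":0.7},{"dx":0,"dy":0,"dz":0,"roll":0,"gripper":0.9},{"dx":0,"dy":0,"dz":-0.05,"roll":0,"gripper":0.9},{"dx":0,"dy":0,"dz":-0.14,"roll":0,"gripper":0.9}])

```text
t: 9.3
eef_pos: [0.6362, -0.2247, 0.1271]
tool_rot: [0.992, 0.124, -0.003, -0.002]
wrist_force: [0.7, -0.1, -1.1]
grip_width: 0.077
gripper_force: 0.0
```

```bash
python3 - <<'E'
from h import *
go(.6645,-.073,.12,6.5)
im,d=cam('wrist'); _,_,p,q=load('wrist'); P=cloud('wrist',d,p,q)
def fit(h,c,r):
    m=(d>0)&(abs(P[...,2]-h)<.004)&(np.hypot(P[...,0]-c[0],P[...,1]-c[1])<r)
    X=on_plane('wrist',np.argwhere(m)[:,::-1],h,p,q); print(h,m.sum(),np.round(np.percentile(P[m][:,2],[5,50,95]),4),cv2.minAreaRect(X[:,:2].astype(np.float32)*1000),X.mean(0))
fit(.081,(.637,-.2255),.02); fit(.056,(.637,-.2255),.05)
cv2.imwrite('pics/w6.png',im)
E
```

```text
t 9.3 pos [ 0.6362 -0.2247  0.1271] yaw 14.2 tilt 0.36 j6 139 grip [0.077 0.   ] F [ 0.7 -0.1 -1.1]
dx 0.1294 dy -0.2802 dz 0.0146 roll 0.0428
0.081 450 [0.0781 0.0807 0.0821] ((637.166259765625, -224.0286102294922), (17.554061889648438, 17.1578369140625), 13.512473106384277) [ 0.63733918 -0.22377407  0.081     ]
0.056 1765 [0.0532 0.0562 0.0574] ((636.7188110351562, -225.2245330810547), (54.83308792114258, 54.07815170288086), 14.161235809326172) [ 0.63848462 -0.22496511  0.056     ]
```

View pics/w6.png

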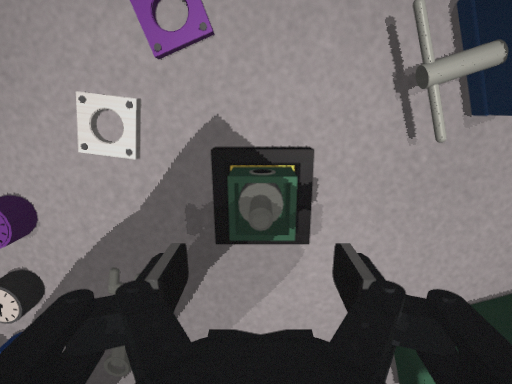

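The core stands inside the housing at (262,207), with its top at z = 0.081 and about 1.3 mm from centre. Next is the silver cover at (108,125).

>>> jog_arm(plan=[{"dx":0.129,"dy":-0.28,"dz":0.01,"roll":0.043,"gripper":1},{"dx":0.129,"dy":-0.28,"dz":0.01,"roll":0.043,"gripper":1},{"dx":0.129,"dy":-0.28,"dz":0.01,"roll":0.043,"gripper":1},{"dx":0.129,"dy":-0.28,"dz":0.01,"roll":0.043,"gripper":1},{"dx":0.129,"dy":-0.28,"dz":0.01,"roll":0.043,"gripper":1}])

```text
t: 9.85
eef_pos: [0.6661, -0.0722, 0.1246]
tool_rot: [0.998, 0.058, 0.0, 0.0]
wrist_force: [0.1, -0.5, 0.2]
grip_width: 0.0855
gripper_force: 0.0
```

```bash
python3 - <<'E'
from h import *
im,d=cam('wrist'); _,_,p,q=load('wrist'); P=cloud('wrist',d,p,q)
m=(im.min(2)>120)&(np.hypot(P[...,0]-.6645,P[...,1]+.073)<.05)&(P[...,2]>.006)
X=on_plane('wrist',np.argwhere(m)[:,::-1],.01,p,q)
print(m.sum(),np.median(P[m][:,2]),cv2.minAreaRect(X[:,:2].astype(np.float32)*1000))
go(.6645,-.073,-.003,6.5)
E
```

```text
1260 0.010299934496203533 ((664.4363403320312, -72.63958740234375), (53.41206359863281, 53.90756607055664), 6.786670684814453)
t 9.9 pos [ 0.666  -0.0736  0.1246] yaw 6.5 tilt 0.03 j6 160 grip [0.085 0.   ] F [-0.4 -0.4  0. ]
dx -0.0030 dy -0.0016 dz 0.2552 roll 0.0002
```

>>> jog_arm(plan=[{"dx":-0.003,"dy":-0.002,"dz":0.09,"roll":-0.002,"gripper":1},{"dx":-0.003,"dy":-0.002,"dz":0.18,"roll":-0.002,"gripper":1},{"dx":-0.003,"dy":-0.002,"dz":0.253,"roll":-0.002,"gripper":1},{"dx":-0.003,"dy":-0.002,"dz":0.253,"roll":-0.002,"gripper":1},{"dx":-0.003,"dy":-0.002,"dz":0.253,"roll":-0.002,"gripper":0.4}], force=40)

```text
t: 10.4
eef_pos: [0.6643, -0.0744, -0.0015]
tool_rot: [0.998, 0.059, -0.0, 0.0]
wrist_force: [-0.3, -1.1, -0.6]
grip_width: 0.0731
gripper_force: 0.0
```

>>> jog_arm(plan=[{"dx":0,"dy":0,"dz":0,"roll":0,"gripper":0.4},{"dx":0,"dy":0,"dz":0,"roll":0,"gripper":0.4},{"dx":0,"dy":0,"dz":0,"roll":0,"gripper":0.4},{"dx":0,"dy":0,"dz":0,"roll":0,"gripper":0.4},{"dx":0,"dy":0,"dz":0,"roll":0,"gripper":0.4}])

```text
t: 10.9
eef_pos: [0.6658, -0.0739, 0.001]
tool_rot: [0.998, 0.059, 0.002, 0.001]
wrist_force: [-1.0, -2.1, 6.4]
grip_width: 0.0524
gripper_force: 42.3
```

```bash
python3 -c "
from h import *
go(.637,-.225,.12,14.2)"
```

```text
t 10.9 pos [ 0.6658 -0.0739  0.001 ] yaw 6.8 tilt 0.28 j6 160 grip [ 0.052 42.319] F [-1.  -2.1  6.4]
dx -0.0920 dy 0.2938 dz -0.2377 roll -0.0411
```

>>> jog_arm(plan=[{"dx":0,"dy":0,"dz":-0.05,"roll":0,"gripper":0.4},{"dx":0,"dy":0,"dz":-0.13,"roll":0,"gripper":0.4},{"dx":0,"dy":0,"dz":-0.21,"roll":0,"gripper":0.4},{"dx":0,"dy":0,"dz":-0.25,"roll":0,"gripper":0.4},{"dx":0,"dy":0,"dz":-0.25,"roll":0,"gripper":0.4}])

```text
t: 11.4
eef_pos: [0.6662, -0.0734, 0.1285]
tool_rot: [0.998, 0.06, 0.004, 0.001]
wrist_force: [1.1, -0.3, -0.6]
grip_width: 0.0523
gripper_force: 42.5
```

```bash
python3 - <<'E'
from h import *
im,d=cam('wrist');cv2.imwrite('pics/w7.png',im)
_,_,p,q=load('wrist'); P=cloud('wrist',d,p,q); T=(P-p)@R.from_quat(q).as_matrix()
m=(im.min(2)>90)&(abs(T[...,2]+.009)<.008)&(np.abs(T[...,0])<.05)&(np.abs(T[...,1])<.04)
A=np.c_[T[m][:,:2],np.ones(m.sum())]; print(m.sum(),T[m].min(0),T[m].max(0),np.linalg.lstsq(A,T[m][:,2],rcond=None)[0])
go(.637+.0012,-.225+.0003,.125,14.2)
E
```

```text
6807 [-0.02940596 -0.02777781 -0.01519684] [ 0.02603006  0.03185408 -0.00109097] [ 0.01111413  0.00194651 -0.00920523]
t 11.45 pos [ 0.6653 -0.0732  0.1259] yaw 6.8 tilt 0.29 j6 160 grip [ 0.053 42.461] F [ 0.3 -0.1 -0.8]
dx -0.0899 dy 0.2943 dz 0.0020 roll -0.0409
```

View pics/w7.png

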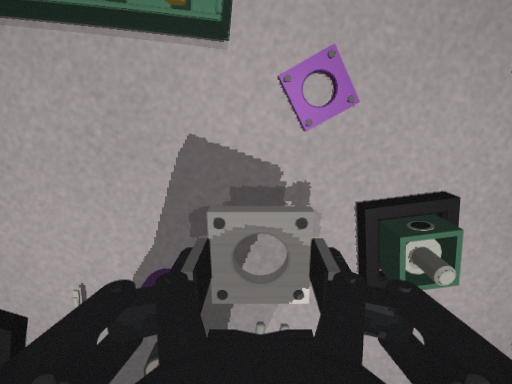

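The cover is held flat with its hole at (260,255), measured tilt about 0.01 rad. Carrying it to the housing at (425,255).

>>> jog_arm(plan=[{"dx":-0.025,"dy":0.08,"dz":0,"roll":-0.012,"gripper":0.4},{"dx":-0.05,"dy":0.16,"dz":0,"roll":-0.025,"gripper":0.4},{"dx":-0.075,"dy":0.24,"dz":0,"roll":-0.035,"gripper":0.4},{"dx":-0.089,"dy":0.294,"dz":0,"roll":-0.041,"gripper":0.4},{"dx":-0.089,"dy":0.294,"dz":0,"roll":-0.041,"gripper":0.4}])

```text
t: 11.95
eef_pos: [0.6364, -0.2279, 0.1216]
tool_rot: [0.993, 0.122, -0.001, -0.0]
wrist_force: [1.0, -0.3, -1.6]
grip_width: 0.0523
gripper_force: 42.4
```

>>> jog_arm(plan=[{"dx":0,"dy":0,"dz":0,"roll":0,"gripper":0.4}])

```text
t: 12.05
eef_pos: [0.637, -0.2246, 0.1219]
tool_rot: [0.992, 0.123, -0.001, -0.001]
wrist_force: [-0.5, 0.3, -0.9]
grip_width: 0.0526
gripper_force: 42.4
```

```bash
python3 -c "
from h import *
go(.6383,-.2247,.057,14.2)"
```

```text
t 12.05 pos [ 0.637  -0.2246  0.1219] yaw 14.1 tilt 0.1 j6 139 grip [ 0.053 42.45 ] F [-0.5  0.3 -0.9]
dx 0.0027 dy 0.0009 dz 0.1298 roll -0.0005
```

>>> jog_arm(plan=[{"dx":0.003,"dy":0.001,"dz":0.04,"roll":0,"gripper":0.4},{"dx":0.003,"dy":0.001,"dz":0.065,"roll":0,"gripper":0.4},{"dx":0.003,"dy":0.001,"dz":0.09,"roll":0,"gripper":0.4},{"dx":0.003,"dy":0.001,"dz":0.11,"roll":0,"gripper":0.4},{"dx":0.003,"dy":0.001,"dz":0.122,"roll":0,"gripper":0.4}])

```text
t: 12.55
eef_pos: [0.6389, -0.2237, 0.0608]
tool_rot: [0.992, 0.124, -0.001, -0.0]
wrist_force: [-0.6, 0.6, -0.6]
grip_width: 0.0523
gripper_force: 42.4
```

>>> jog_arm(plan=[{"dx":0,"dy":0,"dz":0.005,"roll":0,"gripper":0.4},{"dx":0,"dy":0,"dz":0.008,"roll":0,"gripper":0.4},{"dx":0,"dy":0,"dz":0.008,"roll":0,"gripper":0.4}])

```text
t: 12.85
eef_pos: [0.6393, -0.2245, 0.0582]
tool_rot: [0.992, 0.124, 0.0, 0.0]
wrist_force: [-0.4, -0.3, -0.3]
grip_width: 0.0524
gripper_force: 42.4
```

>>> jog_arm(plan=[{"dx":-0.001,"dy":0,"dz":0.003,"roll":0,"gripper":0.4},{"dx":-0.001,"dy":0,"dz":0.004,"roll":0,"gripper":0.4}])

```text
t: 13.05
eef_pos: [0.639, -0.2247, 0.057]
tool_rot: [0.992, 0.124, 0.001, 0.0]
wrist_force: [-2.0, 1.1, 6.9]
grip_width: 0.0526
gripper_force: 43.3
```

Contact at the predicted height. I'll release, lift and check.

>>> jog_arm(plan=[{"dx":0,"dy":0,"dz":0,"roll":0,"gripper":0.95},{"dx":0,"dy":0,"dz":0,"roll":0,"gripper":0.95},{"dx":0,"dy":0,"dz":0,"roll":0,"gripper":0.95},{"dx":0,"dy":0,"dz":-0.06,"roll":0,"gripper":0.95},{"dx":0,"dy":0,"dz":-0.15,"roll":0,"gripper":0.95}])

```text
t: 13.55
eef_pos: [0.6373, -0.2239, 0.1289]
tool_rot: [0.992, 0.124, -0.002, -0.002]
wrist_force: [0.7, -0.8, 0.1]
grip_width: 0.0812
gripper_force: 0.0
```

```bash
python3 - <<'E'
from h import *
go(.466,.0066,.13,14)
im,d=cam('wrist'); _,_,p,q=load('wrist'); P=cloud('wrist',d,p,q)
def fit(h,c,r):
    m=(d>0)&(abs(P[...,2]-h)<.004)&(np.hypot(P[...,0]-c[0],P[...,1]-c[1])<r)
    X=on_plane('wrist',np.argwhere(m)[:,::-1],h,p,q); print(h,m.sum(),np.round(np.percentile(P[m][:,2],[5,50,95]),4),cv2.minAreaRect(X[:,:2].astype(np.float32)*1000))
fit(.081,(.637,-.2255),.016); fit(.066,(.637,-.2255),.05)
cv2.imwrite('pics/w8.png',im)
E
```

```text
t 13.55 pos [ 0.6373 -0.2239  0.1289] yaw 14.2 tilt 0.34 j6 139 grip [0.081 0.   ] F [ 0.7 -0.8  0.1]
dx -0.2190 dy -0.5309 dz 0.0009 roll 0.0011
0.081 445 [0.0782 0.0806 0.082 ] ((637.325439453125, -223.79884338378906), (16.941553115844727, 16.70042610168457), 14.275766372680664)
0.066 3676 [0.065  0.0663 0.0675] ((637.9776611328125, -224.35650634765625), (54.770851135253906, 54.138275146484375), 14.22437572479248)
```

View pics/w8.png

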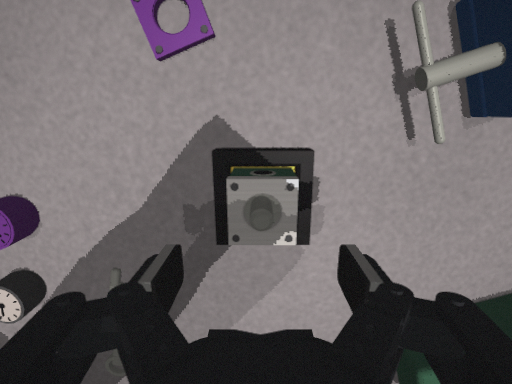

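The cover lies flat on the rim at (262,210), with the stem through its hole. Its top is at z = 0.066, it is parallel to the housing, and it sits about 1.5 mm off centre. Now the gauge.

>>> jog_arm(plan=[{"dx":-0.219,"dy":-0.531,"dz":0,"roll":-0.171,"gripper":0.95},{"dx":-0.219,"dy":-0.531,"dz":0,"roll":-0.171,"gripper":0.95},{"dx":-0.219,"dy":-0.531,"dz":0,"roll":-0.171,"gripper":0.95},{"dx":-0.219,"dy":-0.531,"dz":0,"roll":-0.171,"gripper":0.95},{"dx":-0.219,"dy":-0.531,"dz":0,"roll":-0.171,"gripper":0.95}])

```text
t: 14.1
eef_pos: [0.4882, -0.0226, 0.131]
tool_rot: [0.923, 0.384, 0.0, 0.0]
wrist_force: [1.0, 1.5, 0.9]
grip_width: 0.0813
gripper_force: 0.0
```

```bash
python3 -c "
from h import *
go(.466,.0066,.13,45)"
```

```text
t 14.1 pos [ 0.4882 -0.0226  0.131 ] yaw 45.1 tilt 0.04 j6 122 grip [0.081 0.   ] F [1.  1.5 0.9]
dx 0.0101 dy -0.0726 dz 0.0019 roll 0.0008
```

>>> jog_arm(plan=[{"dx":0.01,"dy":-0.073,"dz":0,"roll":0,"gripper":1},{"dx":0.01,"dy":-0.073,"dz":0,"roll":0,"gripper":1},{"dx":0.01,"dy":-0.073,"dz":0,"roll":0,"gripper":1}])

```text
t: 14.4
eef_pos: [0.4673, 0.006, 0.1315]
tool_rot: [0.924, 0.383, 0.001, 0.001]
wrist_force: [0.2, 0.3, -0.1]
grip_width: 0.0854
gripper_force: 0.0
```

```bash
python3 - <<'E'
from h import *
im,d=cam('wrist'); _,_,p,q=load('wrist'); P=cloud('wrist',d,p,q)
m=(d>0)&(abs(P[...,2]-.036)<.004)&(np.hypot(P[...,0]-.466,P[...,1]-.0066)<.04)
X=on_plane('wrist',np.argwhere(m)[:,::-1],.036,p,q)
c,r=cv2.minEnclosingCircle(X[:,:2].astype(np.float32)*1000); print(m.sum(),np.median(P[m],0),c,r,im[m].mean(0))
go(c[0]/1000,c[1]/1000,.013,45)
E
```

```text
2009 [0.46514696 0.00773406 0.03673306] (464.82684326171875, 6.943418025970459) 23.293670654296875 [84.16824291 86.94624191 91.85365854]
t 14.45 pos [0.4679 0.0054 0.1314] yaw 45.0 tilt 0.08 j6 125 grip [0.085 0.   ] F [ 0.1 -0.4 -0. ]
dx -0.0022 dy -0.0068 dz 0.2367 roll 0.0001
```

>>> jog_arm(plan=[{"dx":-0.002,"dy":-0.006,"dz":0.08,"roll":0,"gripper":1},{"dx":-0.002,"dy":-0.006,"dz":0.16,"roll":0,"gripper":1},{"dx":-0.002,"dy":-0.006,"dz":0.236,"roll":0,"gripper":1},{"dx":-0.002,"dy":-0.006,"dz":0.236,"roll":0,"gripper":1},{"dx":-0.002,"dy":-0.006,"dz":0.236,"roll":0,"gripper":0.2}], force=60)

```text
t: 14.95
eef_pos: [0.4649, 0.0062, 0.0131]
tool_rot: [0.924, 0.382, -0.001, -0.0]
wrist_force: [1.3, 1.2, 0.4]
grip_width: 0.0732
gripper_force: 0.0
```

>>> jog_arm(plan=[{"dx":0,"dy":0,"dz":0,"roll":0,"gripper":0.2},{"dx":0,"dy":0,"dz":0,"roll":0,"gripper":0.2},{"dx":0,"dy":0,"dz":0,"roll":0,"gripper":0.2},{"dx":0,"dy":0,"dz":0,"roll":0,"gripper":0.2},{"dx":0,"dy":0,"dz":0,"roll":0,"gripper":0.2}])

```text
t: 15.45
eef_pos: [0.4658, 0.0065, 0.015]
tool_rot: [0.924, 0.383, 0.002, 0.001]
wrist_force: [-1.6, -0.4, 8.1]
grip_width: 0.0441
gripper_force: 60.5
```

```bash
python3 -c "
from h import *
go(.4504,.2333,.13,45)"
```

```text
t 15.45 pos [0.4658 0.0065 0.015 ] yaw 45.0 tilt 0.23 j6 125 grip [4.4000e-02 6.0502e+01] F [-1.6 -0.4  8.1]
dx 0.2993 dy -0.3418 dz -0.2306 roll -0.0001
```

>>> jog_arm(plan=[{"dx":0,"dy":0,"dz":-0.06,"roll":0,"gripper":0.2},{"dx":0,"dy":0,"dz":-0.15,"roll":0,"gripper":0.2},{"dx":0.04,"dy":-0.045,"dz":-0.22,"roll":0,"gripper":0.2},{"dx":0.1,"dy":-0.115,"dz":-0.22,"roll":0,"gripper":0.2},{"dx":0.16,"dy":-0.183,"dz":-0.22,"roll":0,"gripper":0.2}])

```text
t: 15.95
eef_pos: [0.4572, 0.1293, 0.1257]
tool_rot: [0.924, 0.382, 0.002, 0.001]
wrist_force: [0.9, -0.0, -2.3]
grip_width: 0.0439
gripper_force: 62.4
```

>>> jog_arm(plan=[{"dx":0.06,"dy":-0.069,"dz":0,"roll":0,"gripper":0.2},{"dx":0.11,"dy":-0.126,"dz":0,"roll":0,"gripper":0.2},{"dx":0.139,"dy":-0.158,"dz":0,"roll":0,"gripper":0.2},{"dx":0.139,"dy":-0.158,"dz":0,"roll":0,"gripper":0.2},{"dx":0.139,"dy":-0.158,"dz":0,"roll":0,"gripper":0.2}])

```text
t: 16.45
eef_pos: [0.4496, 0.2334, 0.1238]
tool_rot: [0.924, 0.383, 0.001, 0.0]
wrist_force: [0.4, -0.8, -2.5]
grip_width: 0.044
gripper_force: 62.3
```

```bash
python3 - <<'E'
from h import *
go(.4504,.2333,.025,45)
im,d=cam('wrist');cv2.imwrite('pics/w9.png',im)
_,_,p,q=load('wrist'); P=cloud('wrist',d,p,q); T=(P-p)@R.from_quat(q).as_matrix()
m=(im.max(2)<70)&(abs(P[...,2]-.024)<.004)&(np.hypot(P[...,0]-.4504,P[...,1]-.2333)<.075)
X=on_plane('wrist',np.argwhere(m)[:,::-1],.024,p,q)[:,:2].astype(np.float32)*1000
print(m.sum(),cv2.minAreaRect(X)); b=cv2.convexHull(X).reshape(-1,2); print(b[np.argmax(b[:,0])],b[np.argmax(b[:,1])],b[np.argmin(b[:,1])],b[np.argmin(b[:,0])])
m=(abs(T[...,2]+.021)<.004)&(np.abs(T[...,0])<.03)&(np.abs(T[...,1])<.03)
print(m.sum(),T[m].min(0),T[m].max(0))
E
```

```text
t 16.45 pos [0.4496 0.2334 0.1238] yaw 45.1 tilt 0.06 j6 153 grip [4.4000e-02 6.2345e+01] F [ 0.4 -0.8 -2.5]
dx 0.0008 dy 0.0012 dz 0.1975 roll 0.0004
5156 ((449.2401123046875, 234.6659393310547), (89.72232055664062, 89.38121795654297), 77.98643493652344)
[500.62485 269.38626] [414.65677 286.86414] [480.96277 182.07008] [404.67886 237.40451]
6568 [-0.02422046 -0.02942545 -0.0249988 ] [ 0.02226523  0.02999233 -0.01700663]
```

View pics/w9.png

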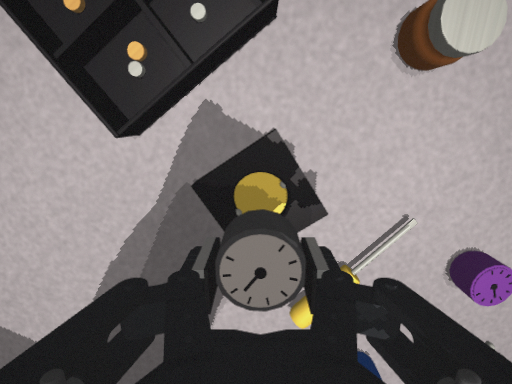

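The gauge is held face up at (260,272), over the round cutout at (261,193). Lowering and pressing it in.

>>> jog_arm(plan=[{"dx":0.003,"dy":-0.001,"dz":0.08,"roll":0,"gripper":0.2},{"dx":0.003,"dy":-0.001,"dz":0.14,"roll":0,"gripper":0.2},{"dx":0.003,"dy":-0.001,"dz":0.165,"roll":0,"gripper":0.2},{"dx":0.003,"dy":-0.001,"dz":0.175,"roll":0,"gripper":0.2},{"dx":0.003,"dy":-0.001,"dz":0.182,"roll":0,"gripper":0.2}], force=80)

```text
t: 17.0
eef_pos: [0.4508, 0.2338, 0.0322]
tool_rot: [0.924, 0.382, 0.0, 0.0]
wrist_force: [0.4, 0.5, -1.6]
grip_width: 0.0435
gripper_force: 83.9
```

>>> jog_arm(plan=[{"dx":0,"dy":0,"dz":0.006,"roll":0,"gripper":0.2},{"dx":0,"dy":0,"dz":0.01,"roll":0,"gripper":0.2},{"dx":0,"dy":0,"dz":0.014,"roll":0,"gripper":0.2},{"dx":0,"dy":0,"dz":0.017,"roll":0,"gripper":0.2},{"dx":0,"dy":0,"dz":0.017,"roll":0,"gripper":0.2}])

```text
t: 17.5
eef_pos: [0.451, 0.2348, 0.0251]
tool_rot: [0.924, 0.383, 0.001, 0.0]
wrist_force: [-4.2, -2.2, 17.2]
grip_width: 0.0435
gripper_force: 86.1
```

>>> jog_arm(plan=[{"dx":0,"dy":0,"dz":0.002,"roll":0,"gripper":0.2},{"dx":0,"dy":0,"dz":0,"roll":0,"gripper":0.95},{"dx":0,"dy":0,"dz":0,"roll":0,"gripper":0.95},{"dx":0,"dy":0,"dz":0,"roll":0,"gripper":0.95},{"dx":0,"dy":0,"dz":0,"roll":0,"gripper":0.95}])

```text
t: 18.0
eef_pos: [0.4503, 0.2346, 0.0233]
tool_rot: [0.924, 0.383, -0.0, -0.0]
wrist_force: [-0.1, -0.7, 0.0]
grip_width: 0.0812
gripper_force: 0.0
```

>>> jog_arm(plan=[{"dx":0,"dy":0,"dz":-0.08,"roll":0,"gripper":0.95},{"dx":0,"dy":0,"dz":-0.17,"roll":0,"gripper":0.95},{"dx":0,"dy":0,"dz":-0.25,"roll":0,"gripper":0.95},{"dx":0,"dy":0,"dz":-0.25,"roll":0,"gripper":0.95}])

```text
t: 18.4
eef_pos: [0.4526, 0.2354, 0.1534]
tool_rot: [0.924, 0.383, 0.004, 0.0]
wrist_force: [0.9, -0.7, -0.5]
grip_width: 0.0812
gripper_force: 0.0
```

```bash
python3 - <<'E'
from h import *
im,d=cam('wrist');cv2.imwrite('pics/w10.png',im)
_,_,p,q=load('wrist'); P=cloud('wrist',d,p,q)
m=(d>0)&(abs(P[...,2]-.046)<.006)&(np.hypot(P[...,0]-.45,P[...,1]-.234)<.04)
X=on_plane('wrist',np.argwhere(m)[:,::-1],.046,p,q)[:,:2].astype(np.float32)*1000
A=np.c_[P[m][:,:2],np.ones(m.sum())]
print(m.sum(),np.percentile(P[m][:,2],[5,50,95]),cv2.minEnclosingCircle(X),np.linalg.lstsq(A,P[m][:,2],rcond=None)[0][:2])
m=(im.max(2)<70)&(abs(P[...,2]-.024)<.004)&(np.hypot(P[...,0]-.4504,P[...,1]-.2333)<.07)
X=on_plane('wrist',np.argwhere(m)[:,::-1],.024,p,q)[:,:2].astype(np.float32)*1000
print(m.sum(),np.percentile(P[m][:,2],50),cv2.minAreaRect(X)); go(.45,.23,.15,45)
E
```

```text
1858 [0.04568456 0.04712222 0.04838235] ((449.7505187988281, 235.09156799316406), 23.554319381713867) [ 0.00371349 -0.01857895]
5432 0.02423741786018027 ((449.38604736328125, 234.56658935546875), (89.64082336425781, 89.5376968383789), 78.11758422851562)
t 18.45 pos [0.4516 0.2351 0.1508] yaw 45.0 tilt 0.27 j6 153 grip [0.081 0.   ] F [ 0.2  0.  -0.2]
dx -0.0094 dy 0.0049 dz 0.0016 roll -0.0000
```

View pics/w10.png

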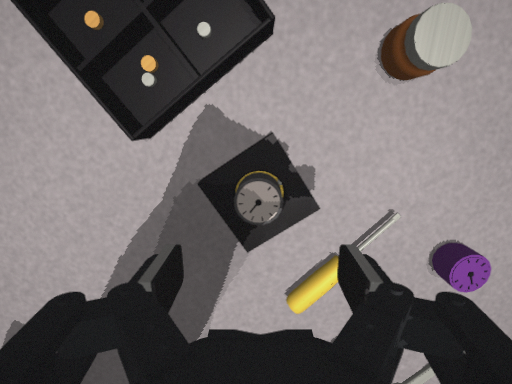

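The gauge is home at (259,200): top at z ≈ 0.047 (0.046 nominal), centred within 1 mm and tilted 0.02 rad. The jar is untouched. One last numeric check of the stack before handing in.

```bash
python3 - <<'E'
from h import *
im,d=cam('top'); P=cloud('top',d)
for n,h,c in (('cover',.066,(.637,-.2255)),('gauge',.046,(.4504,.2335)),('jar',.06,(.6474,.231))):
    m=(d>0)&(abs(P[...,2]-h)<.006)&(np.hypot(P[...,0]-c[0],P[...,1]-c[1])<.045)
    X=on_plane('top',np.argwhere(m)[:,::-1],h)[:,:2].astype(np.float32)*1000
    print(n,m.sum(),np.round(np.median(P[m],0),4),cv2.minAreaRect(X) if len(X) else None)
s=sense();print(s['t'],s['wrist_force'])
print(sign_off())
E
```

```text
cover 640 [ 0.6366 -0.2234  0.0668] ((638.859619140625, -224.33001708984375), (54.17930221557617, 56.76628112792969), 14.278898239135742)
gauge 431 [0.4498 0.2329 0.0481] ((449.3444519042969, 234.45791625976562), (42.36268615722656, 47.227699279785156), 26.90276336669922)
jar 425 [0.6475 0.2306 0.061 ] ((647.3945922851562, 230.52761840820312), (46.673118591308594, 43.20318603515625), 63.79783630371094)
18.5 [ 0.33044639  0.36072137 -0.32975977]
the job is handed in; nothing more can be done
None
```

I handed the job in at about 18.5 s: housing, core, cover and gauge all measured in place within tolerance, and the jar has not moved. Sign-off returned no verdict.

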